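Lock the drum drawer for transport

TASK

Lock this copier drum drawer for transport: push the yellow peg to turn the green slotted disc until its slot lines up with the steel bar, then push the bar by its orange tab through the slot until the tab is fully home against the two red stop posts. Only push: do not grip the peg or the tab between the fingers, and do not lift the bar. Leave the toner cartridge, the white gear and the screwdriver where they are, and finish clear of everything.

Things in the scene. Friction and masses are not known exactly. Their poses are not given: they have to be found in the camera images.
- drawer: Fixed black drum drawer unit with an aluminium top plate 30 mm above the table. Origin at table height under the disc's axis, z up. It spans x -70 to +130 and y -235 to +125 mm in its own frame. The bar travels along its +y, over x = 0. A blue drum and its end blocks fill x = +50 to +116 mm, up to 74 mm high. Position and yaw vary.
- channel_mid (a point): Middle of the floor of the bar's open channel, 36 mm above the table. The channel runs along the drawer's y from -220 to -52 mm; its walls are 16 mm apart inside, 24 mm outside, tops 45 mm above the table.
- stops (a point): Point midway between the two red stop posts, on their faces that meet the tab: drawer x = 0, y = -50 mm, 80 mm above the table (the posts' tops). The posts are 10 mm wide and stand at x = -16 and +16 mm.
- keeper (a point): Centre of the keeper's floor, drawer y = +61 mm. Beyond the disc two cheeks (18 mm apart, y = +43 to +79 mm) with a strap across, 30 mm wide, top 53 mm above the table, receive the bar's nose.
- disc_axis (a point): Point on the vertical axis of the green disc, at the height of its upper face, 47.5 mm above the table; its axes are those of the drawer. The disc is 76 mm in diameter, 12 mm thick; a slot 18 mm wide with a dark floor runs right across it through the centre.
- disc (a joint): Angle of the green disc. 0 = slot along the bar, peg on the drawer's -x side; grows clockwise from above (peg towards +y, the keeper). Range -0.6 to 1.5 rad, starts at 0.5 to 1.3: push the peg anticlockwise. No detent at 0; friction of 0.07 N m (2 to 3 N at the peg) holds it where left. The slot passes the bar within about 0.07 rad, otherwise the disc blocks it.
- peg_top (a point): Centre of the top of the upright yellow peg on the disc: 12 mm diameter, 30 mm from the disc's axis, standing from the disc's upper face (47.5 mm above the table) to 85 mm above the table.
- bar: Loose steel bar, 0.14 to 0.28 kg, lying in the channel with 2 mm play each side: 12 mm wide, 10 mm high, rounded nose 120 mm ahead (+y) of its origin, which lies on its underside below the front face of the orange tab at its tail. z up. It starts 115 to 135 mm from home, nose short of the disc; home is origin at drawer y = -50 mm. Slides on friction of about 1 N.
- tab_top (a point): Middle of the top edge of the upright orange tab at the bar's tail, 80 mm above the table. The tab is a plate 40 mm wide and 6 mm thick, from 50 to 80 mm above the table; this point is 3 mm behind its front face (which meets the stops) and 3 mm ahead of its back face (to be pushed).
- toner: Loose bystander: black toner cartridge with a red band, standing, 55 mm diameter, 108 mm high, on the table beyond the keeper's end of the drawer. Origin at the centre of its underside.
- gear: Loose bystander: white plastic gear, 48 mm diameter, 12 mm thick with a 22 mm high hub, lying on the table on the robot's side of the drawer. Origin at the centre of its underside.
- screwdriver: Loose bystander: red-handled screwdriver, 190 mm long, lying on the table beyond the drum side of the drawer. Origin at the centre of its underside.
Things that resemble listed ones, but are neither listed nor needed, are in the scene too. What is shaped like the bar but blue, pink or purple is not meant.

How it is judged:
By the outcome, as a careful person would: the job done as asked, in the order asked, and still so for the second after the job is handed in, with the robot touching nothing.
It also fails if it takes over 45 s, if anything falls off the work surface, if the arm or the gripper's body presses on something with over 40 N, if the wrist force passes 120 N, or if a joint passes its speed limit or range.

ROBOT

A 7-joint arm with a two-finger parallel gripper is mounted at the origin on the work surface. World frame = base frame: x ahead of the robot, y to its left, z up, the work surface at z = 0. Lengths are in m, angles in rad, forces in N, time in s.
With the tool pointing down it reaches from about 0.425 to 0.875 m from the base axis. Payload 8.4 kg.
Tool frame: the origin (TCP) lies on the centre line of the jaws, within the pads' length; the fingertips stand env.tip_extent ahead of it and the grasp point (between the pads) lies 3 mm ahead of it (env.tip_extent is the distance from the TCP to the fingertips, in m); z points along the fingers, y is the direction in which the jaws open and shut (so a half turn about z gives the same grasp; the last joint's range is limited). The gripper opens to 85 mm and grips with 20 to 120 N. Pads are 22 mm wide; open, the fingers measure 114 mm over their backs; the gripper's body (76 mm by 85 mm) begins 54 mm behind the grasp point. The pads swing forward as they close: fully open they stand 13 mm farther back than shut.
Start: joints at [1.195, 0.333, 0.04, 1.465, -0.013, 1.343, -0.059], TCP at [0.178, -0.625, 0.253] pointing down, gripper open.
Joint ranges: [-2.58, 2.58], [-0.38, 2.09], [-1.3, 1.39], [0.25, 2.4], [-1.5, 4.64], [0.08, 2.09], [-2.65, 2.65]. Speed limits (rad/s): [2.22, 2.22, 2.79, 2.79, 3.14, 3.14, 3.14].

INTERFACE

Orientations are given as a rotation vector (axis times angle).
In Python, from rig import env gives the robot as it stands.
- The arm moves only by the shell command python3 -m creep 'ROWS' [FORCE]. ROWS is JSON, a list of rows, each a list of 3 entries, a list of its own where there are three numbers: the turn, a rotation vector about the tool's x, y, z in degrees, then the shift along the tool's x, y, z in m, then the finger opening in m, from 0 to 0.0854. A call has exactly 10 rows; each row shifts and turns the pose as measured when the row begins, along the tool's axes as they then stand; what a row does not reach is not made up. A row lasts 1/12 s, in which the tool goes at most 41.7 mm and 7.16 degrees, less where a joint would pass 70% of its speed; a pose out of reach is approached as far as the arm can. A call with a gripper value outside its range is refused whole. The fingers move at their own pace and stop on an object; FORCE is the grip in N (left out, the last holds). Time passes only in rows, so rows that do not move let the fingers close, or fill a call up. It gives the time, the measured TCP pose, the force and the opening at its end, in the units of the state.
- env.get_state(): the state, without advancing time (a new reading comes with each control period).
- env.camera(name): name is "scene" or "side" or "wrist"; returns a dict with "pixels" (480x640x3 uint8, red, green, blue), "z_map" (480x640 float32, m along the optical axis (not along the pixel's ray), 0 where there is no reading), "intrinsics" (3x3 intrinsics, pixels), "R" (3x3) and "t" (3): a world point X has camera coordinates R X + t. Camera axes: x right, y down, z forward; pixel columns grow to the right and rows downward; lengths in m; the calibration is good to about 2 mm. A picture is of the moment at which its call begins.
- env.close_job(): hands the job in, once; it reports no verdict.
Trained networks look in a picture, given as the dict that the camera call returned (one of the last four; its "shot" number tells which), for a name from the list of things; names that differ only in an ending like _2 or _b are one class to them, and where a whole thing is asked for, a point or a joint stands for the part that bears it (a point fixed in the world has none). Each returns a list of dicts, best first, with "conf" (0 to 1); they miss things now and then, are a little off and sometimes report something else, mostly with a low value. They report only what shows in the picture. A call takes as long as a camera call. They do not tell look-alikes from the thing itself.
- env.cut_out(picture, thing): "mask" (480x640 bool, what is visible of it) and "extent" ([left, top, right, bottom] in pixels, round what is visible of it).
The state is a dict: "time_s": time; "joint_pos": joint angles; "dq": joint speeds; "tau": joint torques, N m; "tool_pos": TCP position; "tool_rot": TCP orientation; "contact_force": force on the tool from outside, world axes, zero at the start; "moment": the same for the moment, N m; "width": finger opening in m.
Only numpy, scipy, OpenCV 4.12 (cv2) and the standard library are available. Lean on these libraries where they do the work, as an engineer would, in place of code of your own. Each camera call takes 0.05 s, during which the arm holds its last target. There are 200 camera calls.

## Working session

There is one attempt and no reset: what is moved stays moved. The work goes in short steps, Python scripts to look and compute and a shell command to move; the robot and the scene stay as the last step left them, time stands still between calls to the robot, and variables do not carry over. Pictures are saved under pics/ and viewed, about 8 in all and at most 12, crops included, and the job is handed in when it is done.

```bash
mkdir -p pics; ls; cat > h.py <<'E'
import numpy as np, cv2
from rig import env
from scipy.spatial.transform import Rotation as Ro
def save(p,name): cv2.imwrite('pics/'+name,p['pixels'][:,:,::-1])
def pts(p,m):
    m=m&(p['z_map']>0); v,u=np.nonzero(m); z=p['z_map'][v,u]
    c=np.linalg.inv(p['intrinsics'])@np.stack([u*z,v*z,z]); return ((c.T-p['t'])@p['R'])
E
python3 - <<'E'
from h import *
np.set_printoptions(precision=4,suppress=True)
s=env.get_state(); print(s,env.tip_extent, Ro.from_rotvec(s['tool_rot']).as_matrix())
for n in ['scene','side']:
    p=env.camera(n); save(p,n+'0.png'); print(n,-p['R'].T@p['t'])
    for t in ['drawer','disc','peg_top','bar','tab_top','toner','gear','screwdriver']:
        for d in env.cut_out(p,t)[:3]:
            q=pts(p,d['mask']); print(t,round(d['conf'],2),d['extent'],d['mask'].sum(),np.median(q,0) if len(q) else '',q.min(0),q.max(0))
E
```

```text
pics
{'time_s': 0.0, 'joint_pos': array([ 1.1948,  0.3339,  0.0398,  1.4663, -0.0134,  1.3433, -0.0585]), 'dq': array([ 0.0016,  0.0013,  0.0002, -0.0011, -0.0013,  0.0003, -0.0002]), 'tau': array([  0.0004, -65.8548,   1.3659, -40.556 ,   0.0168,   0.0127,
         0.    ]), 'tool_pos': array([ 0.1775, -0.6249,  0.2524]), 'tool_rot': array([-3.11  , -0.4332,  0.0005]), 'contact_force': array([0.0678, 0.1674, 0.4197]), 'moment': array([-0.0168,  0.0035, -0.0285]), 'width': 0.0856711580019443} 0.022 [[ 0.9619  0.2733 -0.0005]
 [ 0.2733 -0.9619  0.0015]
 [-0.0001 -0.0016 -1.    ]]
scene [ 1.2198 -0.3977  0.8997]
drawer 0.56 [245.1, 200.3, 398.9, 319.7] 9232 [0.5987 0.0048 0.0311] [ 0.4314 -0.1738 -0.0033] [0.7043 0.2438 0.0879]
disc 0.89 [316.5, 208.7, 347.0, 241.0] 631 [0.5245 0.0713 0.0458] [0.4701 0.0252 0.0257] [0.564  0.1173 0.0879]
disc 0.62 [246.2, 199.1, 401.4, 321.1] 9189 [0.599  0.0036 0.0311] [ 0.4279 -0.1732 -0.0025] [0.7043 0.2331 0.0879]
peg_top 0.59 [318.6, 210.1, 348.0, 244.3] 642 [0.5253 0.071  0.046 ] [0.4706 0.0237 0.0257] [0.5641 0.1173 0.0879]
bar 0.88 [275.3, 236.
[... 2164 characters left out ...]
08.1, 466.1, 226.8] 305 [ 0.354  -0.2426  0.0106] [ 0.2792 -0.2786  0.0011] [ 0.3957 -0.2103  0.0457]
tab_top 0.92 [220.7, 216.3, 237.4, 250.6] 336 [ 0.8221 -0.0695  0.0187] [ 0.7968 -0.2025 -0.0006] [ 0.848  -0.0582  0.0475]
tab_top 0.73 [329.3, 221.6, 353.4, 272.9] 452 [ 0.5543 -0.0958  0.0492] [ 0.5324 -0.1125  0.036 ] [0.5826 0.0188 0.0834]
toner 0.56 [313.9, 345.1, 349.6, 407.5] 1797 [0.5184 0.3041 0.0738] [ 0.4937  0.2371 -0.0024] [0.5584 0.3156 0.1121]
gear 0.65 [396.8, 293.9, 414.4, 312.5] 349 [0.4058 0.0612 0.0127] [ 0.3839  0.0163 -0.0027] [0.4265 0.0793 0.0257]
screwdriver 0.91 [253.9, 249.9, 267.5, 316.9] 515 [0.7169 0.0353 0.0211] [ 0.6879 -0.0342 -0.0018] [0.745  0.1448 0.0295]
```

```bash
python3 - <<'E'
from h import *
np.set_printoptions(precision=4,suppress=True)
import pickle
A=[]
C=[]
for n,cr in [('scene',(180,190,440,360)),('side',(260,190,420,330))]:
    p=env.camera(n); x0,y0,x1,y1=cr
    im=cv2.resize(p['pixels'][y0:y1,x0:x1,::-1],(780,int(780*(y1-y0)/(x1-x0))) ,interpolation=cv2.INTER_CUBIC); cv2.imwrite(f'pics/{n}1.png',im[:600])
    q=pts(p,p['z_map']>-1); v,u=np.nonzero(p['z_map']>0); c=p['pixels'][v,u].astype(np.uint8)
    hsv=cv2.cvtColor(c[None],cv2.COLOR_RGB2HSV)[0].astype(int)
    def sel(lo,hi,zmin,zmax,name):
        k=(hsv[:,0]>=lo)&(hsv[:,0]<=hi)&(hsv[:,1]>120)&(hsv[:,2]>60)&(q[:,2]>zmin)&(q[:,2]<zmax)&(q[:,0]>.4)&(q[:,0]<.72)&(abs(q[:,1])<.26)
        Q=q[k]; 
        if len(Q): print(n,name,len(Q),Q.mean(0),Q.min(0),Q.max(0))
        return Q
    sel(40,85,.04,.055,'green'); Y=sel(22,35,.05,.1,'yellow'); O=sel(5,18,.052,.1,'orange'); R=np.vstack([sel(0,4,.05,.1,'red'),sel(174,180,.05,.1,'red2')])
    if len(O)>5:
        print('tab dir',np.linalg.svd(O[:,:2]-O[:,:2].mean(0))[2][0])
    k=(abs(q[:,2]-.030)<.006)&(q[:,0]>.4)&(q[:,0]<.75)&(abs(q[:,1])<.3)
    r=cv2.minAreaRect(q[k][:,:2].astype(np.float32)*1000); print('plate',r)
E
```

```text
scene green 281 [0.5262 0.073  0.0472] [0.4886 0.0329 0.0402] [0.5608 0.1105 0.0516]
scene yellow 17 [0.5025 0.0877 0.0741] [0.4954 0.0822 0.0523] [0.5073 0.0932 0.0871]
scene orange 112 [ 0.5672 -0.099   0.0698] [ 0.5418 -0.1074  0.052 ] [0.5844 0.0319 0.082 ]
scene red 15 [0.5338 0.0249 0.0793] [0.5144 0.0183 0.0777] [0.556  0.0311 0.0819]
tab dir [ 0.1293 -0.9916]
plate ((499.32183837890625, 6.407806396484375), (431.6629638671875, 441.81719970703125), 31.743013381958008)
side green 539 [0.5266 0.0713 0.048 ] [0.4879 0.0207 0.0409] [0.5603 0.1087 0.054 ]
side yellow 74 [0.5003 0.0909 0.0725] [0.4961 0.0825 0.0502] [0.505  0.0946 0.0872]
side orange 182 [ 0.5633 -0.1006  0.0677] [ 0.5455 -0.1086  0.0524] [ 0.5801 -0.0949  0.0823]
side red 70 [0.5358 0.0254 0.0675] [0.5171 0.0189 0.0502] [0.553  0.0312 0.083 ]
side red2 6 [0.5297 0.0239 0.0604] [0.5173 0.0199 0.0511] [0.5506 0.0299 0.0688]
tab dir [-0.9726 -0.2323]
plate ((572.2562255859375, 23.632293701171875), (327.0778503417969, 567.3312377929688), 7.350481986999512)
```

View pics/scene1.png

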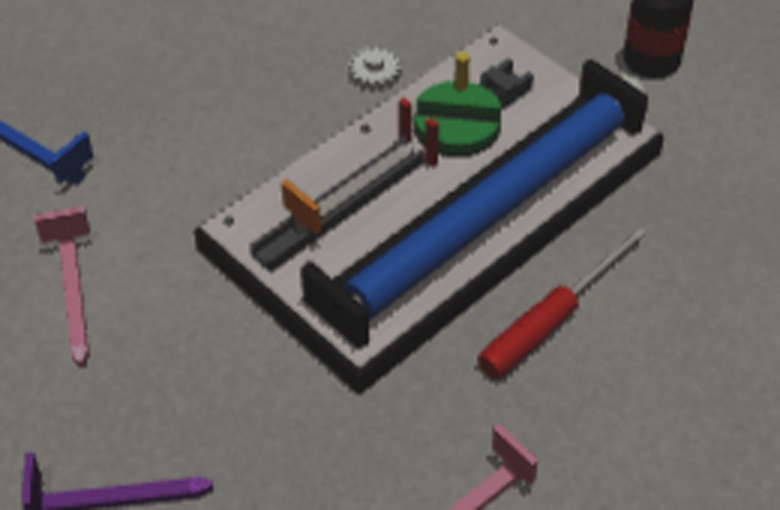

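View pics/side1.png

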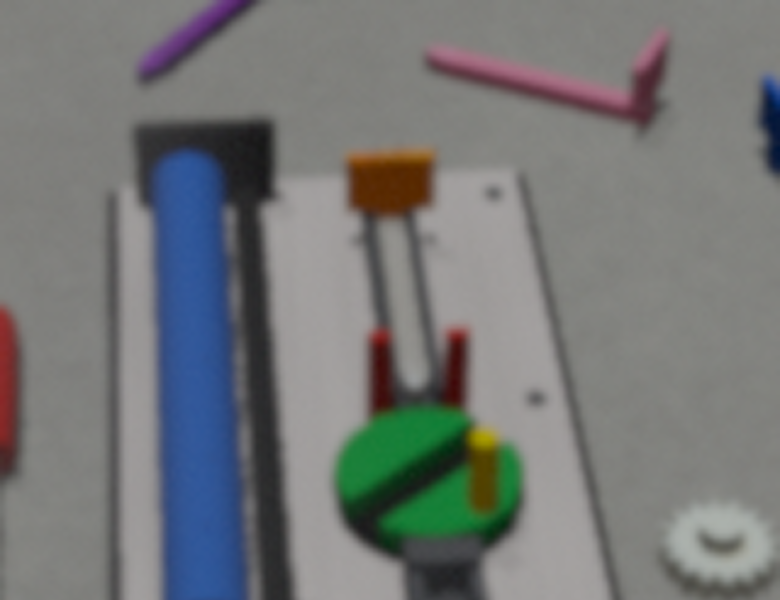

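Both views agree: the orange tab is at the tail of the channel, the red posts stand in front of the disc, and the yellow peg sits about 0.8 rad clockwise. The drawer yaw is about 12°. I'll close the fingers and fly over for a wrist view.

```bash
python3 -m creep '[[[0,0,0],[0.04,0,0],0],[[0,0,0],[0.04,0,0],0],[[0,0,0],[0.04,0,0],0],[[0,0,0],[0.04,-0.01,0],0],[[0,0,0],[0.035,-0.02,0],0],[[0,0,0],[0.03,-0.028,0],0],[[0,0,0],[0.03,-0.028,0],0],[[0,0,0],[0.03,-0.028,0],0],[[0,0,0],[0.03,-0.028,0],0],[[0,0,0],[0.03,-0.028,0],0]]'
python3 -m creep '[[[0,0,0.5],[0.025,-0.033,0],0],[[0,0,0.5],[0.025,-0.033,0],0],[[0,0,0.5],[0.025,-0.033,0],0],[[0,0,0.5],[0.02,-0.036,0],0],[[0,0,0.5],[0.02,-0.036,0],0],[[0,0,0.5],[0.015,-0.038,0],0],[[0,0,0.5],[0.01,-0.04,0],0],[[0,0,0],[0.01,-0.04,0],0],[[0,0,0],[0.01,-0.04,0],0],[[0,0,0],[0.01,-0.04,0],0]]'
python3 -c "
from h import *
s=env.get_state();print(Ro.from_rotvec(s['tool_rot']).as_matrix(),env.tip_extent)"
```

```text
time_s: 1.83
tool_pos: [0.4637, -0.3739, 0.2503]
tool_rot: [3.112, 0.4, -0.009]
contact_force: [0.8, -0.5, -0.2]
width: -0.0002
time_s: 2.67
tool_pos: [0.5514, 0.0286, 0.2494]
tool_rot: [3.12, 0.3, 0.0]
contact_force: [1.0, -0.3, -0.9]
width: 0.0001
[[ 9.81673009e-01  1.90571222e-01  8.43739409e-04]
 [ 1.90572569e-01 -9.81650360e-01 -6.68326116e-03]
 [-4.45380150e-04  6.72157068e-03 -9.99977311e-01]] 0.022
```

```bash
cat > m.py <<'E'
from h import *
np.set_printoptions(precision=4,suppress=True)
def meas(n,png=None):
    p=env.camera(n)
    if png: save(p,png)
    q=pts(p,p['z_map']>-1); v,u=np.nonzero(p['z_map']>0); c=p['pixels'][v,u]
    hsv=cv2.cvtColor(c[None],cv2.COLOR_RGB2HSV)[0].astype(int)
    def sel(lo,hi,zmin,zmax,name):
        k=(hsv[:,0]>=lo)&(hsv[:,0]<=hi)&(hsv[:,1]>120)&(hsv[:,2]>50)&(q[:,2]>zmin)&(q[:,2]<zmax)&(q[:,0]>.4)&(q[:,0]<.72)&(abs(q[:,1])<.26)
        Q=q[k]
        if len(Q)>3:
            r=cv2.minAreaRect(Q[:,:2].astype(np.float32)*1000)
            print(n,name,len(Q),Q.mean(0),Q.min(0),Q.max(0),'rect',np.round(r[0],1),np.round(r[1],1),round(r[2],1), 'circ',np.round(cv2.minEnclosingCircle(Q[:,:2].astype(np.float32)*1000)[0],1))
        return Q
    G=sel(40,85,.044,.052,'green'); sel(22,35,.082,.09,'yellowtop'); sel(5,18,.076,.086,'orangetop')
    R=sel(0,4,.076,.086,'redtop')
    return p,q,G
E
python3 - <<'E'
from m import *
p,q,G=meas('wrist','w0.png')
print(-p['R'].T@p['t'])
E
```

```text
wrist green 2738 [0.528  0.0722 0.0487] [0.4879 0.0372 0.0442] [0.5634 0.1147 0.0518] rect [526.8  72.2] [67.  74.3] 54.7 circ [526.6  75.5]
wrist yellowtop 72 [0.5028 0.0903 0.0858] [0.4977 0.0868 0.0829] [0.507  0.0942 0.0878] rect [502.5  90.6] [6.5 9.9] 72.7 circ [502.3  90. ]
wrist orangetop 233 [ 0.5698 -0.0982  0.08  ] [ 0.5458 -0.1028  0.076 ] [ 0.5839 -0.0938  0.0832] rect [ 565.  -100.3] [38.5  6. ] 12.9 circ [564.8 -99.4]
wrist redtop 40 [0.5447 0.0279 0.0809] [0.5162 0.0217 0.0764] [0.5554 0.031  0.0828] rect [535.8  25.9] [40.   2.7] 10.9 circ [535.7  26.3]
[0.6287 0.0437 0.3712]
```

View pics/w0.png

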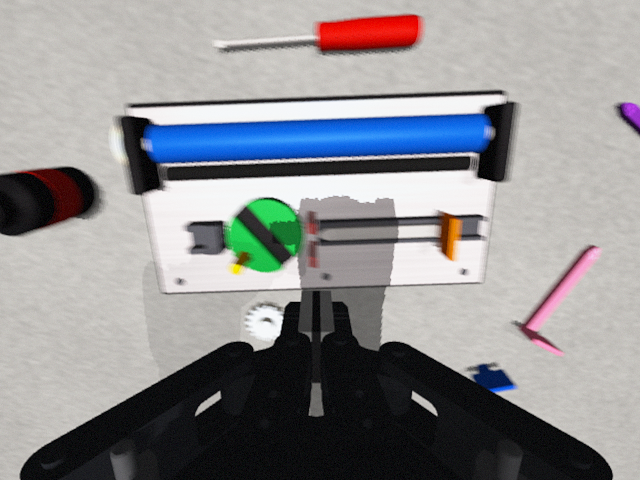

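```bash
python3 -m creep '[[[0,0,0],[-0.01,-0.02,0],0],[[0,0,-0.7],[-0.01,-0.02,0],0],[[0,0,-0.7],[-0.01,-0.02,0.01],0],[[0,0,0],[-0.01,-0.02,0.02],0],[[0,0,0],[-0.004,-0.015,0.02],0],[[0,0,0],[0,-0.008,0.02],0],[[0,0,0],[0,0,0.02],0],[[0,0,0],[0,0,0.015],0],[[0,0,0],[0,0,0],0],[[0,0,0],[0,0,0],0]]'
cat >> m.py <<'E'
D=np.array([.5266,.0735]); A=np.radians(12.4)
def dr(P): 
    d=np.asarray(P)[...,:2]-D; return np.stack([d@[np.cos(A),np.sin(A)], d@[-np.sin(A),np.cos(A)]],-1)*1000
def yaw():
    s=env.get_state(); M=Ro.from_rotvec(s['tool_rot']).as_matrix()
    print('t',s['time_s'],'tcp',s['tool_pos'],'drawer',dr(s['tool_pos']),'toolyaw',np.degrees(np.arctan2(M[1,0],M[0,0])),'tilt',M[:,2],'F',s['contact_force'])
def blue(p,q):
    c=p['pixels'][p['z_map']>0]; h=cv2.cvtColor(c[None],cv2.COLOR_RGB2HSV)[0].astype(int)
    k=(abs(h[:,0]-110)<15)&(h[:,1]>120)&(q[:,2]>.064)&(q[:,2]<.085)&(q[:,0]>.45)
    B=q[k][:,:2].astype(np.float32); r=cv2.minAreaRect(B*1000); print('drum',k.sum(),r); 
    vx=cv2.fitLine(B,cv2.DIST_HUBER,0,.01,.01).ravel(); print('drum yaw',np.degrees(np.arctan(-vx[0]/vx[1])))
E
python3 - <<'E'
from m import *
yaw()
for n in ['wrist','side','scene']:
    p,q,G=meas(n,n+'2.png'); blue(p,q)
E
```

```text
time_s: 3.55
tool_pos: [0.4801, 0.1388, 0.1432]
tool_rot: [3.115, 0.376, 0.012]
contact_force: [0.5, 0.2, -0.0]
width: -0.0005
t 3.55 tcp [0.4801 0.1388 0.1432] drawer [-31.4264  73.7805] toolyaw 13.778169022404082 tilt [ 0.0082 -0.0028 -1.    ] F [ 0.4897  0.1847 -0.0234]
wrist green 6536 [0.5299 0.0692 0.0487] [0.4879 0.0314 0.0442] [0.5633 0.1084 0.0517] rect [525.3  70. ] [72.9 75.7] 51.8 circ [525.1  70. ]
wrist yellowtop 311 [0.5021 0.0891 0.0857] [0.4965 0.0828 0.082 ] [0.5071 0.0947 0.0877] rect [501.7  88.8] [11.8 10.5] 72.0 circ [501.6  88.8]
wrist orangetop 5 [0.5295 0.0404 0.0793] [0.499  0.0231 0.0762] [0.5526 0.094  0.0839] rect [515.4  53.6] [27.2 82.9] 40.3 circ [525.8  62.4]
wrist redtop 473 [0.5366 0.025  0.0806] [0.5148 0.0162 0.0761] [0.5563 0.0322 0.0829] rect [535.4  24.5] [41.9  7.4] 13.2 circ [535.4  24.2]
drum 19169 ((593.6952514648438, 144.2771759033203), (68.39811706542969, 307.3734436035156), 23.574546813964844)
drum yaw 14.586438
side green 505 [0.528  0.0714 0.048 ] [0.4885 0.0291 0.0443] [0.56   0.1089 0.0514] rect [525.   68.7] [70.7 79.1] 4.6 circ [52
[... 427 characters left out ...]
 [535.4  24.1]
drum 1466 ((1579.5963134765625, -864.9677734375), (364.871337890625, 2901.152099609375), 42.25175094604492)
drum yaw 44.57629
scene green 273 [0.5271 0.0725 0.0471] [0.4856 0.0318 0.0441] [0.5626 0.1088 0.0518] rect [526.2  69.1] [69.9 70.2] 48.8 circ [524.   70.6]
scene orangetop 40 [ 0.5649 -0.0977  0.0795] [ 0.5451 -0.1069  0.076 ] [0.5832 0.0297 0.083 ] rect [564.2 -38.4] [ 37.  136.6] 0.4 circ [554.8 -38.4]
scene redtop 20 [0.5344 0.0241 0.0792] [0.5153 0.0187 0.0766] [0.5575 0.0316 0.0827] rect [536.   25.5] [43.   8.1] 10.1 circ [536.4  23.4]
drum 2340 ((618.1785278320312, 328.0663146972656), (334.0667724609375, 867.965087890625), 0.11164529621601105)
drum yaw 1.4291736
```

```bash
python3 -m creep '[[[0,0,0],[0.002,0,0.01],0],[[0,0,0],[0.002,0,0.015],0],[[0,0,0],[0,0,0.015],0],[[0,0,0],[0,0.005,0.01],0],[[0,0,0],[0,0.008,0.006],0],[[0,0,0],[0,0.008,0.003],0],[[0,0,0],[0,0.005,0],0],[[0,0,0],[0,0.004,0],0],[[0,0,0],[0,0.003,0],0],[[0,0,0],[0,0.001,0],0]]'
sed -i 's/^D=.*/D=np.array([.5253,.0703]); A=np.radians(12.7)/' m.py
python3 - <<'E'
from m import *
yaw()
p,q,G=meas('wrist','w3.png')
E
```

```text
time_s: 4.53
tool_pos: [0.4966, 0.1066, 0.0863]
tool_rot: [-3.117, -0.373, -0.023]
contact_force: [-2.1, 3.7, -3.3]
width: 0.0002
t 4.5333 tcp [0.4966 0.1066 0.0863] drawer [-20.0362  41.7514] toolyaw 13.649481980719502 tilt [ 0.0144  0.0038 -0.9999] F [-2.0993  3.6704 -3.263 ]
wrist green 11199 [0.5292 0.0693 0.0487] [0.487  0.0315 0.044 ] [0.5634 0.1082 0.051 ] rect [525.   69.9] [73.2 75.9] 55.0 circ [525.1  69.9]
wrist yellowtop 459 [0.502  0.0868 0.0856] [0.4954 0.0813 0.082 ] [0.5066 0.0921 0.0875] rect [501.6  86.3] [11.6  8.7] 46.0 circ [500.8  87. ]
wrist orangetop 5 [0.5346 0.0261 0.0794] [0.5197 0.0218 0.0783] [0.5549 0.0309 0.0805] rect [537.6  26. ] [36.1  2.8] 11.9 circ [537.3  27.1]
wrist redtop 913 [0.5372 0.0251 0.0804] [0.5147 0.0167 0.076 ] [0.5566 0.0324 0.0839] rect [535.6  24.2] [42.3  7.8] 13.1 circ [535.6  24.1]
```

View pics/w3.png

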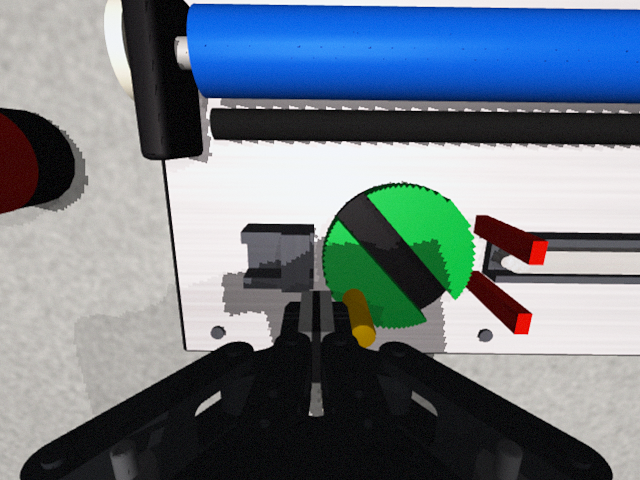

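The fingers now touch the peg's +y side; the peg is at about px (360,330) and the slot still runs diagonally. I'll push on, shifting the finger toward −x.

```bash
python3 -m creep '[[[0,0,0],[-0.003,0,0],0],[[0,0,0],[-0.003,0.001,0],0],[[0,0,0],[-0.002,0.002,0],0],[[0,0,0],[-0.001,0.003,0],0],[[0,0,0],[0,0.003,0],0],[[0,0,0],[0,0.003,0],0],[[0,0,0],[0,0.002,0],0],[[0,0,0],[0,0.001,0],0],[[0,0,0],[0,0.001,0],0],[[0,0,0],[0,0,0],0]]'
cat >> m.py <<'E'
def slot(p,q):
    c=p['pixels'][p['z_map']>0].astype(int); r=dr(q); 
    k=(np.hypot(*r.T)<34)&(q[:,2]<.0445)&(q[:,2]>.025)&(c.max(1)<110)
    P=r[k].astype(np.float32); l=cv2.fitLine(P,cv2.DIST_HUBER,0,.01,.01).ravel()
    print('slot z',np.median(q[k][:,2]),k.sum(),'slot angle (cw +) deg',np.degrees(np.arctan(l[0]/l[1])),'pt',l[2:])
    Y=(c[:,0]>120)&(c[:,1]>90)&(c[:,2]<60)&(q[:,2]>.083)&(q[:,2]<.09); y=r[Y]
    if len(y)>5: m=(y.max(0)+y.min(0))/2; print('peg',len(y),y.mean(0),m,np.degrees(np.arctan2(m[1],-m[0])))
E
python3 - <<'E'
from m import *
yaw()
p,q,G=meas('wrist'); slot(p,q)
E
```

```text
time_s: 5.42
tool_pos: [0.4848, 0.0924, 0.0875]
tool_rot: [-3.11, -0.38, -0.01]
contact_force: [-1.6, 2.1, -1.2]
width: -0.0003
t 5.4167 tcp [0.4848 0.0924 0.0875] drawer [-34.6103  30.4633] toolyaw 13.917887419625307 tilt [ 0.0054  0.0093 -0.9999] F [-1.6499  2.1098 -1.1697]
wrist green 12182 [0.529  0.0701 0.0487] [0.4877 0.0325 0.044 ] [0.5635 0.1074 0.0514] rect [525.1  70. ] [73.5 75.7] 83.5 circ [525.   69.4]
wrist yellowtop 568 [0.4963 0.0747 0.0857] [0.4896 0.0687 0.0821] [0.5012 0.0801 0.0877] rect [495.5  74.4] [11.7 10.9] 15.3 circ [495.3  74.6]
wrist orangetop 8 [0.5365 0.0266 0.0783] [0.5171 0.0215 0.0761] [0.553  0.0315 0.0815] rect [535.4  25.8] [36.7  3.5] 13.2 circ [535.1  27. ]
wrist redtop 960 [0.537  0.025  0.0805] [0.5145 0.0165 0.076 ] [0.5564 0.0321 0.083 ] rect [535.4  24.1] [42.1  7.7] 12.8 circ [535.4  24.4]
slot z 0.03687869690279257 4216 slot angle (cw +) deg 21.336742 pt [-1.5992  1.3604]
peg 476 [-27.9975  10.4195] [-28.257   10.3513] 20.11914154530642
```

```bash
python3 -m creep '[[[0,0,0],[0.001,0.001,0],0],[[0,0,0],[0.001,0.002,0],0],[[0,0,0],[0,0.002,0],0],[[0,0,0],[0,0.002,0],0],[[0,0,0],[0,0.002,0],0],[[0,0,0],[0,0.001,0],0],[[0,0,0],[0,0.001,0],0],[[0,0,0],[0,0,0],0],[[0,0,0],[0,0,0],0],[[0,0,0],[0,0,0],0]]'
python3 - <<'E'
from m import *
yaw()
p,q,G=meas('wrist'); slot(p,q)
E
```

```text
time_s: 6.3
tool_pos: [0.4865, 0.0819, 0.0871]
tool_rot: [-3.11, -0.38, 0.001]
contact_force: [-3.6, 2.4, -0.2]
width: 0.0
t 6.3 tcp [0.4865 0.0819 0.0871] drawer [-35.3435  19.8488] toolyaw 13.918973854232142 tilt [-0.0014  0.0086 -1.    ] F [-3.5906  2.3651 -0.1581]
wrist green 12357 [0.5291 0.0707 0.0487] [0.4858 0.0318 0.044 ] [0.5634 0.1074 0.0515] rect [524.8  69.5] [76.1 73. ] 12.0 circ [524.7  69.8]
wrist yellowtop 563 [0.4968 0.0638 0.0858] [0.4905 0.0581 0.0821] [0.5021 0.0693 0.0878] rect [496.3  63.3] [11.4 10.8] 23.3 circ [496.1  63.4]
wrist orangetop 8 [0.5354 0.0264 0.0776] [0.5162 0.0199 0.076 ] [0.5543 0.0317 0.0798] rect [535.7  24.9] [39.2  4.8] 13.2 circ [535.2  27.1]
wrist redtop 914 [0.5377 0.0251 0.0806] [0.5149 0.0167 0.076 ] [0.5564 0.032  0.0833] rect [535.4  24.1] [42.1  7.1] 13.1 circ [535.3  24.6]
slot z 0.03690027503228513 4134 slot angle (cw +) deg 0.5182517 pt [-2.9241  0.0791]
peg 470 [-29.9578  -0.2634] [-30.2429  -0.4385] -0.8306037652535002
```

```bash
python3 -m creep '[[[0,0,0],[0,-0.005,0],0],[[0,0,0],[0,-0.005,-0.003],0],[[0,0,0],[0,-0.003,-0.015],0],[[0,0,0],[0,0,-0.025],0],[[0,0,0.4],[0,0,-0.015],0],[[0,0,0.4],[0.01,0.02,-0.005],0],[[0,0,0],[0.01,0.03,0],0],[[0,0,0],[0.005,0.03,0],0],[[0,0,0],[0.005,0.03,0],0],[[0,0,0],[0,0.03,0],0]]'
python3 -m creep '[[[0,0,0],[0,0.03,0],0],[[0,0,0],[0,0.03,0],0],[[0,0,0],[0,0.025,0],0],[[0,0,0],[0,0.015,0],0],[[0,0,0],[0,0.006,0],0],[[0,0,0],[0,0,0],0],[[0,0,0],[0,0,0],0],[[0,0,0],[0,0,0],0],[[0,0,0],[0,0,0],0],[[0,0,0],[0,0,0],0]]'
python3 - <<'E'
from m import *
yaw()
p,q,G=meas('wrist','w4.png'); slot(p,q)
p,q,G=meas('side')
slot(p,q)
E
```

```text
time_s: 7.18
tool_pos: [0.5508, -0.0301, 0.1581]
tool_rot: [-3.113, -0.379, -0.021]
contact_force: [0.0, 0.0, 0.7]
width: 0.0001
time_s: 8.02
tool_pos: [0.5807, -0.1418, 0.1611]
tool_rot: [3.119, 0.372, 0.033]
contact_force: [-0.6, 0.3, -0.6]
width: -0.0002
t 8.0167 tcp [ 0.5807 -0.1418  0.1611] drawer [   7.4199 -219.0798] toolyaw 13.599466935246237 tilt [ 0.0211  0.0018 -0.9998] F [-0.6182  0.3002 -0.5623]
wrist green 3511 [0.529  0.0626 0.0487] [0.4891 0.0314 0.044 ] [0.5635 0.0861 0.0514] rect [525.8  58.3] [54.2 74.2] 87.4 circ [525.2  68.5]
wrist orangetop 489 [ 0.5624 -0.0967  0.0807] [ 0.5183 -0.1083  0.0761] [0.5841 0.0317 0.0827] rect [550.6 -38.4] [ 39.3 135.4] 12.7 circ [551.1 -38.3]
wrist redtop 414 [0.538  0.0235 0.0804] [0.5154 0.0161 0.076 ] [0.5564 0.0314 0.0829] rect [535.6  23.9] [41.7  7.9] 12.6 circ [535.6  23.5]
slot z 0.037003568187214175 1263 slot angle (cw +) deg 3.7881773 pt [-5.8118 -3.5509]
side green 511 [0.5255 0.0733 0.0481] [0.4877 0.0314 0.0441] [0.5593 0.107  0.0517] rect [524.1  69.2] [70.5 72.9] 12.4 circ [523.6  68.4]
side yellowtop 15 [0.4948 0.0633 0.0841] [0.4915 0.0567 0.0822] [0.4977 0.0662 0.0869] rect [494.8  61.5] [5.8 9.4] 6.7 circ [495.2  61.6]
side orangetop 53 [ 0.5632 -0.1008  0.0793] [ 0.5451 -0.1072  0.0761] [ 0.5803 -0.0931  0.0839] rect [ 562.9 -101.4] [35.5 10.6] 14.5 circ [ 562.5 -100. ]
side redtop 16 [0.538  0.0249 0.0792] [0.5176 0.0185 0.0762] [0.5531 0.0312 0.0828] rect [535.3  23.9] [35.9  5.3] 16.8 circ [535.5  23.2]
slot z 0.036367815263936905 200 slot angle (cw +) deg 5.5196986 pt [-2.6591 -3.2856]
peg 10 [-27.2042 -17.2613] [-11.2921 -86.0286] -82.52214227922191
```

View pics/w4.png

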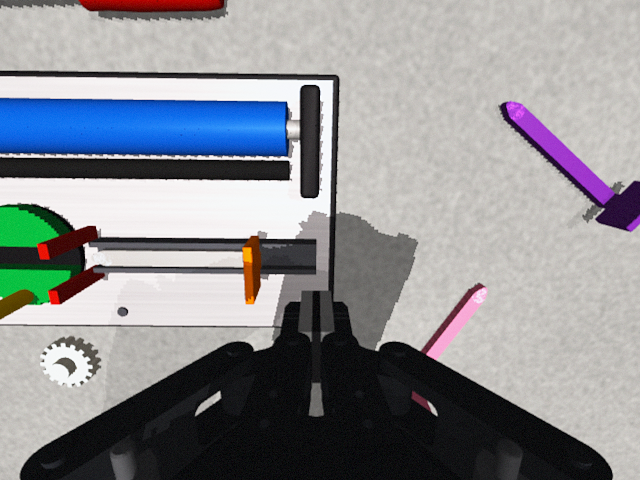

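The slot (px row ~255) lies in line with the channel, and the fingers are behind the tab at px (250,270). I'll descend behind the tab.

```bash
python3 -m creep '[[[0,0,0],[-0.003,0,0.01],0],[[0,0.4,0.3],[-0.002,0,0.015],0],[[0,0.3,0],[-0.001,0,0.015],0],[[0,0,0],[0,0,0.015],0],[[0,0,0],[0,0,0.013],0],[[0,0,0],[0,0,0.008],0],[[0,0,0],[0,0,0.004],0],[[0,0,0],[0,0,0],0],[[0,0,0],[0,0,0],0],[[0,0,0],[0,0,0],0]]'
python3 - <<'E'
from m import *
yaw()
E
```

```text
time_s: 8.95
tool_pos: [0.5754, -0.1406, 0.0748]
tool_rot: [-3.118, -0.369, -0.053]
contact_force: [0.9, 0.2, 0.3]
width: 0.0001
t 8.95 tcp [ 0.5754 -0.1406  0.0748] drawer [   2.5508 -216.7695] toolyaw 13.49098443755322 tilt [ 0.0336  0.005  -0.9994] F [0.887  0.2085 0.2713]
```

```bash
python3 -m creep '[[[0,-0.6,0],[-0.001,-0.004,-0.001],0],[[0,-0.6,0],[-0.001,-0.006,-0.001],0],[[0,0,0],[0,-0.006,0],0],[[0,0,0],[0,-0.003,0],0],[[0,0,0],[0,-0.003,0],0],[[0,0,0],[0,-0.005,0],0],[[0,0,0],[0,-0.006,0],0],[[0,0,0],[0,-0.006,0],0],[[0,0,0],[0,-0.006,0],0],[[0,0,0],[0,-0.006,0],0]]'
python3 - <<'E'
from m import *
yaw(); p,q,G=meas('wrist')
E
```

```text
time_s: 9.78
tool_pos: [0.5622, -0.0884, 0.0799]
tool_rot: [3.115, 0.366, 0.025]
contact_force: [-0.2, -2.3, -0.4]
width: 0.0
t 9.7833 tcp [ 0.5622 -0.0884  0.0799] drawer [   1.1091 -162.9662] toolyaw 13.407306994150748 tilt [ 0.0165 -0.0032 -0.9999] F [-0.2367 -2.34   -0.3564]
wrist green 4221 [0.5265 0.0522 0.0487] [0.4877 0.0312 0.044 ] [0.5629 0.0679 0.0519] rect [524.8  49.4] [36.4 75. ] 87.8 circ [525.3  61.9]
wrist orangetop 768 [ 0.567  -0.0656  0.0808] [ 0.5208 -0.0743  0.0761] [0.5778 0.0292 0.0841] rect [548.9 -23.9] [ 36.4 106.3] 12.7 circ [550.3 -23.2]
wrist redtop 1052 [0.5379 0.0237 0.0802] [0.5142 0.0159 0.076 ] [0.557  0.0323 0.0828] rect [535.6  23.9] [42.7  8.5] 12.8 circ [535.6  23.5]
```

```bash
python3 -m creep '[[[0,0,0],[0,-0.006,0.001],0],[[0,0,0],[0,-0.007,0.001],0],[[0,0,0],[0,-0.007,0],0],[[0,0,0],[0,-0.007,0],0],[[0,0,0],[0,-0.007,0],0],[[0,0,0],[0,-0.007,0],0],[[0,0,0],[0,-0.007,0],0],[[0,0,0],[0,-0.007,0],0],[[0,0,0],[0,-0.006,0],0],[[0,0,0],[0,-0.004,0],0]]'
python3 - <<'E'
from m import *
yaw(); p,q,G=meas('wrist','w5.png')
E
```

```text
time_s: 10.67
tool_pos: [0.5471, -0.0202, 0.079]
tool_rot: [3.112, 0.364, 0.031]
contact_force: [0.3, -3.2, 2.2]
width: -0.0
t 10.6667 tcp [ 0.5471 -0.0202  0.079 ] drawer [  1.3978 -93.0753] toolyaw 13.36500855056486 tilt [ 0.0206 -0.0059 -0.9998] F [ 0.3405 -3.2014  2.1781]
wrist green 11707 [0.5292 0.0705 0.0487] [0.4865 0.0317 0.044 ] [0.5639 0.1081 0.0514] rect [525.   69.9] [76.  74.2] 12.5 circ [525.1  69.9]
wrist yellowtop 567 [0.4975 0.063  0.0854] [0.4903 0.0571 0.082 ] [0.5022 0.0689 0.0874] rect [496.8  63.8] [10.  12.2] 37.1 circ [496.2  63.5]
wrist orangetop 749 [ 0.5535 -0.0018  0.0808] [ 0.5396 -0.0061  0.0761] [0.5625 0.03   0.0859] rect [550.1  11.7] [22.9 35.7] 3.8 circ [550.3  11.7]
wrist redtop 484 [0.5519 0.0273 0.0805] [0.5454 0.0235 0.076 ] [0.5568 0.0314 0.0827] rect [551.   27.6] [10.7  6.8] 13.6 circ [551.1  27.3]
```

View pics/w5.png

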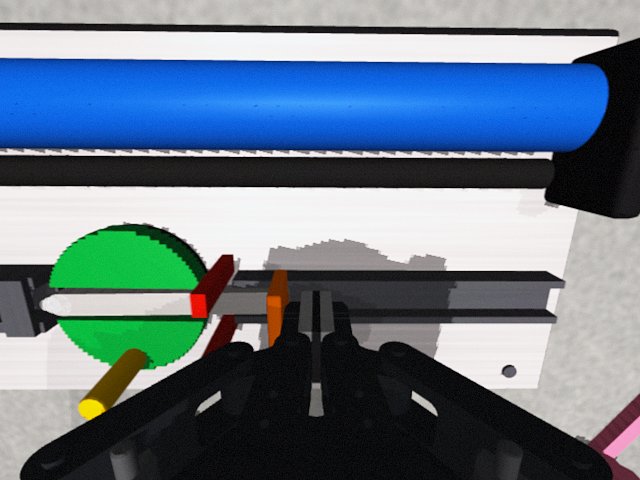

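The bar runs through the slot with its nose at the keeper (px 50,303). The tab at px (277,310) is about 20 mm short of the posts. I'll finish the push gently.

```bash
python3 -m creep '[[[0,0,0],[0,-0.003,0],0],[[0,0,0],[0,-0.003,0],0],[[0,0,0],[0,-0.003,0],0],[[0,0,0],[0,-0.003,0],0],[[0,0,0],[0,-0.002,0],0],[[0,0,0],[0,-0.002,0],0],[[0,0,0],[0,-0.002,0],0],[[0,0,0],[0,-0.002,0],0],[[0,0,0],[0,-0.002,0],0],[[0,0,0],[0,-0.001,0],0]]'
python3 -c "
from m import *
yaw()"
```

```text
time_s: 11.55
tool_pos: [0.5415, 0.003, 0.0788]
tool_rot: [3.111, 0.362, 0.031]
contact_force: [2.7, -9.0, 2.4]
width: -0.0002
t 11.55 tcp [0.5415 0.003  0.0788] drawer [  1.0354 -69.2299] toolyaw 13.288321293633656 tilt [ 0.0209 -0.0075 -0.9998] F [ 2.6965 -9.0179  2.4215]
```

```bash
python3 -m creep '[[[0,0,0],[0,-0.002,0],0],[[0,0,0],[0,-0.002,0],0],[[0,0,0],[0,-0.002,0],0],[[0,0,0],[0,-0.002,0],0],[[0,0,0],[0,-0.002,0],0],[[0,0,0],[0,-0.002,0],0],[[0,0,0],[0,-0.002,0],0],[[0,0,0],[0,-0.002,0],0],[[0,0,0],[0,-0.002,0],0],[[0,0,0],[0,-0.002,0],0]]'
python3 -c "
from m import *
yaw(); p,q,G=meas('side'); meas('wrist')"
```

```text
time_s: 12.38
tool_pos: [0.5413, 0.003, 0.0792]
tool_rot: [3.092, 0.333, 0.04]
contact_force: [2.4, -9.5, 1.5]
width: -0.0003
t 12.3833 tcp [0.5413 0.003  0.0792] drawer [  0.8101 -69.1492] toolyaw 12.322678877406721 tilt [ 0.0286 -0.0283 -0.9992] F [ 2.3811 -9.5244  1.4732]
side green 511 [0.5253 0.0727 0.0481] [0.4875 0.0309 0.0441] [0.5599 0.1071 0.0517] rect [523.4  69.3] [70.3 73.3] 9.1 circ [523.5  68.5]
side yellowtop 24 [0.4948 0.0639 0.085 ] [0.4895 0.0579 0.0823] [0.4997 0.0688 0.0879] rect [495.1  63.9] [ 9.1 10.5] 22.4 circ [494.7  63.2]
side orangetop 69 [0.5362 0.019  0.0799] [0.5176 0.0119 0.0761] [0.5538 0.028  0.0827] rect [536.1  19.1] [36.1 15.1] 8.8 circ [535.7  21.5]
side redtop 12 [0.5369 0.0251 0.0782] [0.5155 0.0186 0.0762] [0.553  0.0287 0.0808] rect [534.5  24. ] [37.7  5.1] 9.6 circ [534.2  25.5]
wrist green 11222 [0.5308 0.072  0.0487] [0.487  0.0317 0.044 ] [0.5639 0.108  0.0519] rect [528.   71.4] [70.5 75.9] 27.7 circ [525.2  70.1]
wrist orangetop 721 [0.5481 0.0209 0.0808] [0.5332 0.0171 0.076 ] [0.557  0.0294 0.0851] rect [544.7  22.9] [23.6 11.9] 13.8 circ [545.1  21.9]
wrist redtop 399 [0.5519 0.0277 0.0808] [0.5377 0.0215 0.0761] [0.5569 0.0313 0.0829] rect [546.7  26.6] [19.8  6.2] 13.0 circ [546.9  26. ]
```

It has stopped solid at the stops: no motion over 20 mm of commanded push, steady at 9.5 N. I'll back off and climb clear.

```bash
python3 -m creep '[[[0,0,0],[0,0.004,0],0],[[0,0,0],[0,0.008,0],0],[[0,0,0],[0,0.01,0],0],[[0,0,0],[0,0.01,0],0],[[0,0,0],[0,0.005,-0.01],0],[[0,0,0],[0,0,-0.03],0],[[0,0,0],[0,0,-0.03],0],[[0,0,0],[0,0,-0.03],0],[[0,0,0],[0,0,-0.03],0],[[0,0,0],[0,0,-0.03],0]]'
python3 -m creep '[[[0,0,0],[0,0.01,-0.02],0],[[0,0,0],[0,0.01,0],0],[[0,0,0],[0,0,0],0],[[0,0,0],[0,0,0],0],[[0,0,0],[0,0,0],0],[[0,0,0],[0,0,0],0],[[0,0,0],[0,0,0],0],[[0,0,0],[0,0,0],0],[[0,0,0],[0,0,0],0],[[0,0,0],[0,0,0],0]]'
python3 - <<'E'
from m import *
yaw(); p,q,G=meas('wrist','w6.png'); slot(p,q)
for n in ['side','scene']:
  p=env.camera(n)
  for t in ['toner','gear','screwdriver']:
    d=env.cut_out(p,t)
    if d: print(n,t,d[0]['extent'],np.median(pts(p,d[0]['mask']),0))
E
```

```text
time_s: 13.32
tool_pos: [0.5395, -0.0323, 0.2403]
tool_rot: [3.101, 0.335, 0.011]
contact_force: [0.9, -0.3, -0.0]
width: 0.0003
time_s: 14.15
tool_pos: [0.5437, -0.0505, 0.2673]
tool_rot: [3.102, 0.339, 0.018]
contact_force: [-0.7, -0.3, -0.1]
width: -0.0001
t 14.15 tcp [ 0.5437 -0.0505  0.2673] drawer [  -8.6182 -121.9384] toolyaw 12.47949252136889 tilt [ 0.014  -0.0195 -0.9997] F [-0.6689 -0.3207 -0.0794]
wrist green 2913 [0.5283 0.0698 0.0488] [0.4887 0.0319 0.0441] [0.5634 0.1079 0.0513] rect [525.1  69.8] [75.  72.9] 12.2 circ [525.1  69.7]
wrist yellowtop 116 [0.4983 0.0608 0.0856] [0.4913 0.0134 0.0821] [0.5462 0.068  0.0877] rect [514.4  38.1] [19.  72.4] 43.7 circ [519.1  42.7]
wrist orangetop 105 [0.5389 0.0181 0.0799] [0.5178 0.0112 0.0762] [0.5566 0.0306 0.0826] rect [536.6  21. ] [38.9 11.9] 13.1 circ [536.9  19.3]
wrist redtop 129 [0.5375 0.0243 0.081 ] [0.5158 0.0171 0.0773] [0.5562 0.0319 0.0835] rect [535.8  24.3] [40.9  6.4] 13.5 circ [535.8  24.5]
slot z 0.038151967244877835 276 slot angle (cw +) deg 14.219556 pt [-4.3329 -4.537 ]
peg 103 [-29.7109  -1.0269] [-29.9354  -0.7326] -1.4019640926259098
side toner [318.0, 344.6, 349.2, 405.6] [0.5184 0.3044 0.074 ]
side gear [395.6, 292.7, 417.0, 313.9] [0.4055 0.061  0.0126]
side screwdriver [251.4, 249.0, 269.2, 317.9] [0.719  0.0294 0.022 ]
scene toner [312.7, 216.5, 347.1, 237.8] [0.5292 0.0222 0.0513]
scene gear [297.3, 208.0, 312.9, 220.7] [0.4125 0.0523 0.0112]
scene screwdriver [340.0, 269.1, 396.1, 317.7] [0.7286 0.0093 0.0215]
```

View pics/w6.png

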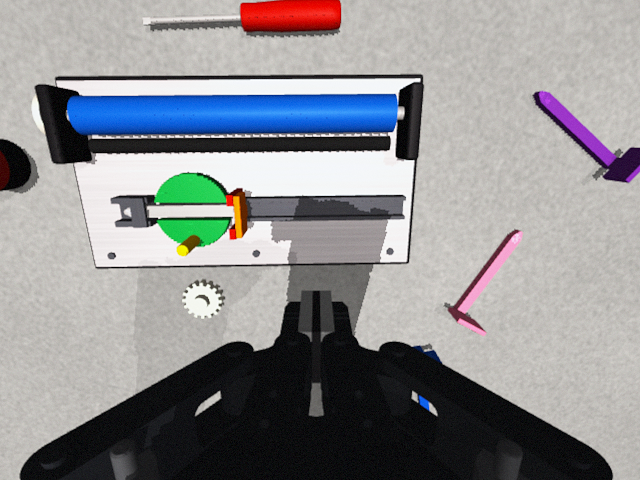

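```bash
python3 -c "
from rig import env
print(env.close_job())"
```

```text
the job is handed in; nothing more can be done
None
```

The drum drawer is locked and the job is handed in. With closed fingers I pushed the peg until the slot lined up with the bar. I then pushed the bar by its tab, through the slot and into the keeper, until the tab met both red posts. I gripped nothing and took about 14 s of the 45 s allowed.

**Tab home:** The tab did not move over a further 20 mm of commanded push, with the contact force steady at about 9.5 N. The final wrist picture shows the tab against both posts.

**Disc angle:** Before the bar went in, the slot read 0.5° and the peg −0.8°, inside the 4° tolerance. The peg read −1.4° at the end.

**Bystanders:** The side camera puts the toner and the gear within 1 mm of where they started. Its screwdriver reading differs by 6 mm from the first one, but the scene camera differs by only 2 mm. I never went near it, so I take that as detection noise.

**Clear of everything:** The arm finished with the TCP about 0.27 m above the table and only sensor noise on the force reading.

**Readings that disagreed:**
- The depth estimate of the tab's front face was about 1 mm short of home, within the 2 mm calibration error.
- A last slot-angle reading of 14° is not valid, because the bar now fills the slot.
- The scene camera's last toner detection was a false hit on the disc area.

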